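Twist a stuck drying canister out of a filament spool

ROBOT

A 7-joint arm with a two-finger parallel gripper is mounted at the origin on the work surface. World frame = base frame: x ahead of the robot, y to its left, z up, the work surface at z = 0. Lengths are in m, angles in rad, forces in N, time in s.
With the tool pointing down it reaches from about 0.4 to 0.925 m from the base axis. Payload 4.1 kg.
Tool frame: the origin (TCP) lies between the finger pads; the fingertips stand 19 mm ahead of it and the grasp point (between the pads) is the TCP; z points along the fingers, y is the line along which they close (so a half turn about z gives the same grasp; the last joint's range is limited). The gripper opens to 85 mm and grips with 20 to 120 N. Pads are 22 mm wide; open, the fingers measure 114 mm over their backs; the gripper's body (76 mm by 85 mm) begins 54 mm behind the grasp point. The pads swing forward as they close: fully open they stand 13 mm farther back than shut.
Start: joints at [-1.224, 0.398, 0.045, 1.537, -0.019, 1.207, -0.051], TCP at [0.28, 0.587, 0.25] pointing down, gripper open.
Joint ranges: [-2.82, 2.82], [-0.49, 2.23], [-1.37, 1.46], [0, 2.46], [-1.36, 4.5], [0.23, 2], [-2.94, 2.94]. Speed limits (rad/s): [2.57, 2.57, 3.14, 3.14, 3.14, 3.14, 3.14].

INTERFACE

Orientations are given as a unit quaternion [x, y, z, w].
In Python, from station import bot, capture, calibration, ticket gives the robot as it stands.
- The arm moves only by the tool send_rows, never from a script. Its argument "targets" is a list of rows, each a list of 7 numbers: the closure, from -1 (fully open) to 1 (shut), then the shift along the tool's x, y, z scaled (see below), then the turn, a rotation vector about the tool's x, y, z scaled (see below). A call has 1 to 10 rows; each row is the pose to reach, as a shift and turn from the pose commanded when the call began, along the tool's axes at that moment, turning the shorter way round; what a row does not reach only later rows make up. The controller multiplies each number of a shift by 0.5 m and each number of a turn by 180 degrees. A row lasts 1/10 s, in which the tool goes at most 50 mm and 8.59 degrees, less where a joint would pass 70% of its speed; a pose out of reach is approached as far as the arm can. A call with a number of a shift or a turn outside -1 to 1 is refused whole. A call with a gripper value outside its range is refused whole. The fingers move at their own pace and stop on an object; "force" is the grip in N (left out, the last holds). Time passes only in rows, so rows that repeat a pose let the fingers close. It gives the time, the measured TCP pose, the force, the opening and the grip force at its end, in the units of the state.
- bot.state(): the state, without advancing time (a new reading comes with each control period).
- capture(name): name is "scene" or "top" or "wrist"; returns the picture (480x640x3 uint8, blue, green, red); there is no depth.
- calibration(name): a dict with "mtx" (3x3 intrinsics, pixels), "distortion" ([k1, k2, p1, p2, k3] as OpenCV has them; the pictures are not rectified), "extrinsics" (4x4, takes a point from world to camera coordinates); the wrist camera has in their place "mount" (4x4, takes a point from camera to tool coordinates, whose origin is the TCP and whose axes are the flange's). Camera axes: x right, y down, z forward; pixel columns grow to the right and rows downward; lengths in m; the calibration is good to about 2 mm. A picture is of the moment at which its call begins: read the wrist's pose just before it. calibration takes no time and is no camera call.
- ticket.close_job(): hands the job in; it is judged then, once.
The state is a dict: "time_s": time; "q": joint angles; "joint_velocities": joint speeds; "joint_efforts": joint torques, N m; "position": TCP position; "ee_rot": TCP orientation; "force": force on the tool from outside, world axes, zero at the start; "ft_torque": the same for the moment, N m; "finger_gap": finger opening in m; "grip_force": force on a finger pad.
Only numpy, scipy, OpenCV 4.12 (cv2) and the standard library are available. Lean on these libraries where they do the work, as an engineer would, in place of code of your own. Each camera call takes 0.05 s, during which the arm holds its last target. There are 200 camera calls.

TASK

The orange drying-agent canister has wedged itself in the bore of the filament spool. Twist it about an eighth of a turn in its seat to break it free, and only then pull it out; stand it upright on its narrow end on the aluminium drying tray, set down rather than dropped, and let go. Leave the blue canister and the other things on the bench where they are.

Things in the scene. Friction and masses are not known exactly. Their poses are not given: they have to be found in the camera images.
- canister: orange drying-agent canister, 0.12 kg, wedged by its taper in the spool's bore. Origin: centre of its narrow foot, z along its axis towards the grip bar. Foot 44 mm across, widening over 52 mm to 54 mm, then a cap disc 60 mm across and 6 mm thick, then the grip bar (see canister_top). Starts leaning 30 degrees with the spool, foot 48 mm down the bore, cap 4 mm clear of the flange
- canister_top (a point): middle of the top edge of the orange canister's flat grip bar, on its axis, 96 mm above its foot. The bar stands on the cap, free from 58 to 96 mm above the foot, 50 mm long (the canister's own x) and 14 mm thick (own y). At the start the bar's length runs up the slope, along the spool's x
- spool: full filament spool, grey flanges 200 mm across, 66 mm wide, teal filament, clamped on a leaning plywood stand: it does not turn. Origin: centre of its underside; z along its axis out of the open bore, 30 degrees from vertical, leaning to the robot's side; x up the slope. Upper flange flat at z = 66 mm, with only the canister standing out of it; its highest edge is 182 mm above the table
- spool_mouth (a point): centre of the bore's mouth (57 mm) in the face of the upper flange, 132 mm above the table. The canister resists a straight pull with about 15 to 25 N and a twist by its bar, either way, with about 0.4 to 0.7 N m. After about 10 degrees of turn the taper lets go: it then sits loose, about 1 mm of play, cannot go deeper, and slides out along the spool's z; 48 mm frees its foot
- tray: shallow aluminium drying tray, fixed, 160 mm (own x) by 260 mm (own y) over the rims, floor 4 mm thick, rim 18 mm above the table (20 mm over its rolled edge), walls 4 mm. Origin at the centre of its underside
- blue_canister: blue canister of the same shape and size (foot 44 mm, cap 60 mm across, 96 mm tall), standing loose and upright on the tray, anywhere along the tray's length within 20 mm of its middle line; it stays there. Origin: centre of its foot
- vase: brown printed vase, 80 mm across, 145 mm tall, at the back of the table; a bystander, origin at the centre of its underside
- spray_can: purple spray can, 65 mm across, 190 mm tall, at the back of the table; a bystander, origin at the centre of its underside
- lens: black camera lens standing on end, 77 mm across, 75 mm tall, at the back of the table; a bystander, origin at the centre of its underside
- cutters: flush cutters with purple handles, 135 mm long, 12 mm high, lying on the table near the robot; a bystander, origin near the middle of its length at table height
- teal_print: teal printed bracket, 50 by 42 mm, 42 mm high, at the left; a bystander, origin at the centre of its underside
- red_rook: red printed chess rook, 42 mm across, 62 mm tall, at the right; a bystander, origin at the centre of its underside
Mind the look-alikes: they are no part of the job. Of the things that look like the canister, the largest one is meant.

How it is judged:
By the outcome, as a careful person would: the job done as asked, in the order asked, and still so for the second after the job is handed in, with the robot touching nothing.
It also fails if it takes over 45 s, if anything falls off the work surface, if the arm or the gripper's body presses on something with over 40 N, if the wrist force passes 120 N, or if a joint passes its speed limit or range.

## Working session

There is one attempt and no reset: what is moved stays moved. The work goes in short steps, Python scripts to look and compute and a tool call to move; the robot and the scene stay as the last step left them, time stands still between calls to the robot, and variables do not carry over. Pictures are saved under pics/ and viewed, at most 10 in all, crops included, and the job is handed in when it is done.

Besides the shell and the picture viewer there is one more tool, called after "Emit:" in YAML: its name, and indented under it one key for each argument. send_rows: Moves the arm, as the interface text tells. Shifts and turns lie within -1 to 1; 1 stands for 0.5 m of shift or 180 degrees of turn. Its arguments: {"type":"object","properties":{"targets":{"type":"array"},"force":{"type":"number"}},"required":["targets"]}

```bash
mkdir -p pics; ls
python3 - <<'E'
from station import bot,capture,calibration
import cv2,numpy as np
print(bot.state())
for n in("scene","top"):
    im=capture(n); cv2.imwrite(f"pics/{n}0.png",im)
    c=calibration(n); print(n,c)
print(calibration("wrist"))
E
```

```text
pics
{'time_s': 0.0, 'q': array([-1.22402643,  0.39919133,  0.04505387,  1.53789226, -0.01870579,
        1.20689878, -0.05069004]), 'joint_velocities': array([ 9.73347105e-04, -1.60289331e-04, -6.97877817e-05,  9.42993897e-04,
        3.01545185e-03,  7.60487694e-04, -3.49939919e-04]), 'joint_efforts': array([ 2.11441311e-04, -4.75136912e+01,  1.36505708e+00, -2.54217786e+01,
        1.17039509e-02,  9.67759086e-03,  1.83727730e-05]), 'position': array([0.27997699, 0.58594259, 0.24925881]), 'ee_rot': array([ 2.20994608e-01,  9.75274533e-01, -9.72540493e-04, -1.49501210e-04]), 'force': array([-0.10105108, -0.8019755 ,  0.42257388]), 'ft_torque': array([-0.00195069,  0.043818  ,  0.00651626]), 'grip_force': 0.0, 'finger_gap': 0.08591917631674759}
scene {'mtx': array([[469.45944477,   0.        , 323.20530331],
       [  0.        , 469.45944477, 244.88759655],
       [  0.        ,   0.        ,   1.        ]]), 'distortion': array([-0.01544318,  0.        ,  0.        ,  0.        ,  0.        ]), 'extrinsics': array([[ 8.12454068e-01,  5.83024402e-01,  9.66561283e-04,
        -4.765
[... 680 characters left out ...]
 -0.00236155, -0.99858422,  1.52296178],
       [ 0.        ,  0.        ,  0.        ,  1.        ]])}
{'mtx': array([[367.26851875,   0.        , 323.62606134],
       [  0.        , 367.26851875, 244.92938561],
       [  0.        ,   0.        ,   1.        ]]), 'distortion': array([0.02025633, 0.        , 0.        , 0.        , 0.        ]), 'mount': array([[ 1.18244056e-04, -9.61068031e-01, -2.76311828e-01,
         7.08212357e-02],
       [ 9.99999992e-01,  1.00698722e-04,  7.76866219e-05,
        -9.94499940e-04],
       [-4.68378807e-05, -2.76311835e-01,  9.61068035e-01,
        -1.22636315e-01],
       [ 0.00000000e+00,  0.00000000e+00,  0.00000000e+00,
         1.00000000e+00]])}
```

View pics/top0.png

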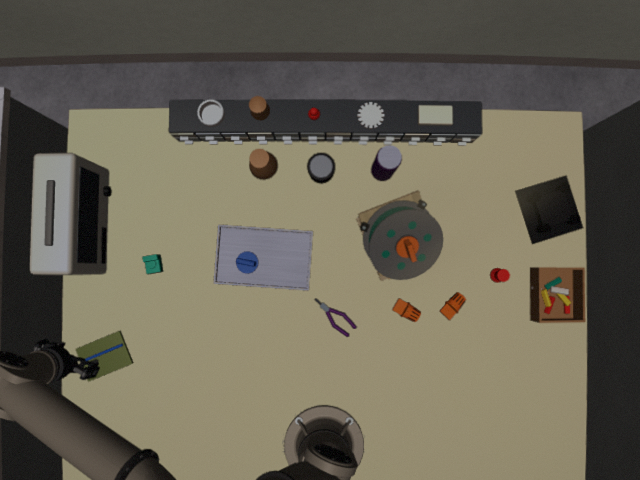

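View pics/scene0.png

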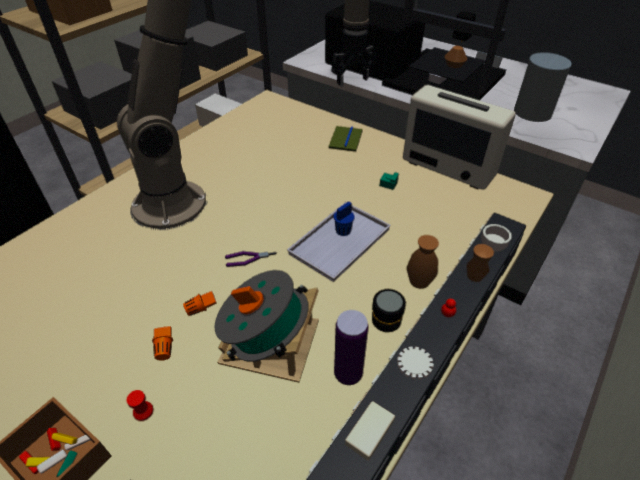

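Run:
```python
import cv2,numpy as np
a=cv2.imread("pics/top0.png")[190:290,345:475]; b=cv2.imread("pics/scene0.png")[260:370,200:325]
a=cv2.resize(a,(400,400*100//130),interpolation=cv2.INTER_CUBIC);b=cv2.resize(b,(400,400*110//125),interpolation=cv2.INTER_CUBIC)
o=np.zeros((360,800,3),np.uint8);o[:a.shape[0],:400]=a;o[:b.shape[0],400:]=b
cv2.imwrite("pics/crop1.png",np.clip(o*1.6,0,255).astype(np.uint8))
```

```text
(no output)
```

View pics/crop1.png

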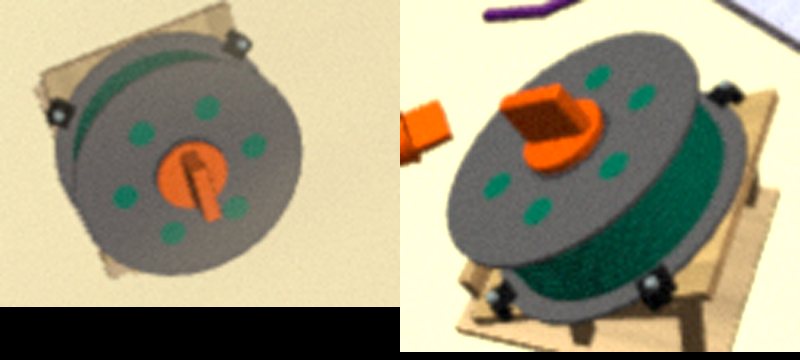

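```bash
cat > h.py <<'E'
import cv2,numpy as np
from scipy.spatial.transform import Rotation as R
from station import bot,capture,calibration
def cam(n,st=None):
    c=calibration(n)
    if n=="wrist":
        T=np.eye(4);T[:3,:3]=R.from_quat(st["ee_rot"]).as_matrix();T[:3,3]=st["position"]
        E=np.linalg.inv(T@c["mount"])
    else: E=c["extrinsics"]
    return c["mtx"],c["distortion"],E
def rays(C,px):
    K,d,E=C
    u=cv2.undistortPoints(np.float64(px).reshape(-1,1,2),K,d)[:,0]
    D=np.c_[u,np.ones(len(u))]@E[:3,:3]
    return -E[:3,:3].T@E[:3,3],D/np.linalg.norm(D,axis=1)[:,None]
def onplane(C,px,p,n):
    o,D=rays(C,px); t=((np.asarray(p)-o)@n)/(D@n); return o+t[:,None]*D
def proj(C,P):
    K,d,E=C
    return cv2.projectPoints(np.float64(P).reshape(-1,1,3),cv2.Rodrigues(E[:3,:3])[0],E[:3,3],K,d)[0][:,0]
def blobs(im,lo,hi,amin=20,amax=1e9,s=60):
    h=cv2.cvtColor(im,cv2.COLOR_BGR2HSV); m=cv2.inRange(h,(lo,s,30),(hi,255,255))
    n,l,st,ce=cv2.connectedComponentsWithStats(m)
    return [(ce[i],st[i],l==i) for i in range(1,n) if amin<=st[i][4]<=amax]
E
python3 - <<'E'
from h import *
for n in("top","scene"):
    im=cv2.imread(f"pics/{n}0.png")
    for nm,lo,hi in(("teal",70,95),("orange",3,17),("blue",105,125)):
        print(n,nm,[(b[0].round(1).tolist(),int(b[1][4])) for b in blobs(im,lo,hi,15,s=110)])
E
```

```text
top teal [([374.2, 226.5], 51), ([412.0, 225.0], 41), ([390.5, 233.2], 44), ([427.1, 237.2], 38), ([385.3, 253.8], 42), ([152.0, 263.6], 266), ([400.7, 265.4], 34), ([552.9, 282.7], 81)]
top orange [([258.5, 107.8], 352), ([262.3, 163.7], 628), ([407.5, 247.4], 446), ([558.2, 294.6], 2333), ([504.3, 278.2], 23), ([452.6, 305.4], 377), ([406.4, 310.2], 379)]
top blue [([246.6, 262.1], 361), ([102.8, 352.1], 101)]
scene teal [([389.1, 179.7], 189), ([261.3, 283.8], 40), ([275.2, 289.9], 46), ([275.8, 328.9], 1239), ([266.2, 311.5], 51), ([229.9, 317.6], 47), ([242.8, 325.5], 52), ([67.3, 461.2], 171)]
scene orange [([31.2, 5.7], 92), ([77.4, 9.5], 1164), ([102.0, 23.7], 397), ([22.7, 27.4], 149), ([455.9, 55.8], 300), ([248.9, 63.4], 87), ([214.5, 80.9], 99), ([185.9, 95.7], 58), ([60.3, 124.5], 39), ([79.0, 134.3], 34), ([108.7, 136.0], 70), ([423.5, 261.7], 1152), ([479.4, 261.7], 655), ([247.6, 299.0], 638), ([199.1, 302.9], 484), ([307.6, 320.4], 65), ([162.1, 342.5], 591), ([292.3, 356.7], 175), ([223.4, 347.2], 40), ([273.2, 357.0], 31), ([256.9, 363.8], 23), ([136.1, 407.8], 64), ([50.4, 445.4], 4139), ([147.3, 401.5], 17)]
scene blue [([348.1, 136.3], 46), ([343.5, 218.3], 426)]
```

```bash
cat > tilt.py <<'E'
from h import *
from scipy.optimize import least_squares
def axes(az,t=np.pi/6):  # az: azimuth of lean of spool z
    z=np.array([np.sin(t)*np.cos(az),np.sin(t)*np.sin(az),np.cos(t)])
    x=np.array([-np.cos(t)*np.cos(az),-np.cos(t)*np.sin(az),np.sin(t)])  # up the slope
    return x,np.cross(z,x),z
E
python3 - <<'E'
from tilt import *
Ct,Cs=cam("top"),cam("scene")
t=[[412,225],[390.5,233.2],[427.1,237.2],[385.3,253.8],[400.7,265.4]]; ti=[0,1,-1,2,3]
s=[[266.2,311.5],[275.2,289.9],[242.8,325.5],[261.3,283.8],[229.9,317.6]]; si=[0,1,-1,2,-2]
def pts(p,i):
    x,y,z=axes(p[2]); a=p[4]+np.array(i)*np.pi/3
    return np.array([p[0],p[1],p[5]])+p[3]*(np.cos(a)[:,None]*x+np.sin(a)[:,None]*y)
for fz in(1,0):
  best=None
  for a0 in np.arange(-3,3,.7):
   for ph in range(0,6,1):
    f=lambda p:np.r_[(proj(Ct,pts(p,ti))-t).ravel(),(proj(Cs,pts(p,si))-s).ravel(),(p[5]-.132)*(2000 if fz else 0)]
    r=least_squares(f,[.55,-.15,a0,.055,ph,.132])
    if best is None or r.cost<best.cost: best=r
  print(best.cost,best.x.round(4),np.degrees(best.x[2]),best.fun.round(1))
# tray, blue
im=cv2.imread("pics/top0.png")
b=[b for b in blobs(im,105,125,200,s=110)][0]
print("blue",onplane(Ct,[b[0]],[0,0,.062],np.array([0,0,1.])))
print("tray approx",onplane(Ct,[[218,226],[313,231],[309,290],[215,284]],[0,0,.019],np.array([0,0,1.])).round(3).tolist())
E
```

```text
2.276294742798426 [ 0.5499 -0.2099 -2.7681 -0.0579  2.6238  0.1323] -158.59886510463738 [-0.8  0.1 -0.5  0.2 -0.7  0.2 -0.6  0.1 -0.5  0.2 -0.1  0.4 -0.3  0.8
 -0.3  0.6 -0.1  0.7 -0.1  0.6  0.5]
0.4263496966547839 [ 0.5507 -0.2105 -2.7582  0.0578  5.7557  0.1356] -158.0322691898708 [-0.3 -0.3 -0.  -0.2 -0.3 -0.2 -0.2 -0.2 -0.1 -0.1 -0.1 -0.2 -0.3  0.1
 -0.3  0.1 -0.2 -0.  -0.2  0.   0. ]
blue [[0.50688682 0.2074117  0.062     ]]
tray approx [[0.607, 0.295, 0.019], [0.594, 0.03, 0.019], [0.431, 0.041, 0.019], [0.446, 0.301, 0.019]]
```

```bash
cat > plan.py <<'E'
from tilt import *
import json,os
def load():
    if os.path.exists("cmd.json"): d=json.load(open("cmd.json")); return np.array(d[0]),R.from_quat(d[1])
    s=bot.state(); return s["position"],R.from_quat(s["ee_rot"])
def rel(p,r,c=None):   # scaled shift and turn from the commanded pose
    p0,r0=c or load()
    return np.r_[r0.inv().apply(np.array(p)-p0)/.5,(r0.inv()*r).as_rotvec()/np.pi].round(4)
def after(row,c=None): # commanded pose after a reached row
    p0,r0=c or load(); row=np.array(row)
    return p0+r0.apply(row[:3]*.5), r0*R.from_rotvec(row[3:]*np.pi)
def save(c): json.dump([c[0].tolist(),c[1].as_quat().tolist()],open("cmd.json","w"))
M=np.array([.5503,-.2102,.1325]); AZ=np.radians(-158.3)
X,Y,Z=axes(AZ); RG=R.from_matrix(np.c_[X,-Y,-Z])
E
python3 - <<'E'
from plan import *
c0=load(); save(c0)
Rw=R.from_euler('z',-66,degrees=True)*c0[1]
w=rel([.48,.2,.3],Rw,c0); print(w.tolist())
c1=after(w,c0); print(rel(M+.124*Z,RG,c1).tolist(), M+.124*Z)
E
```

```text
[-0.6937, -0.5244, -0.1003, 0.0, 0.0006, 0.3667]
[-0.8652, 0.0489, 0.1203, -0.0974, 0.1475, 0.3619] [ 0.49269378 -0.2331243   0.23988715]
```

Emit:
send_rows:
  targets:
    - [-1, -0.69, -0.52, -0.1, 0, 0, 0.367]
    - [-1, -0.69, -0.52, -0.1, 0, 0, 0.367]
    - [-1, -0.69, -0.52, -0.1, 0, 0, 0.367]
    - [-1, -0.69, -0.52, -0.1, 0, 0, 0.367]
    - [-1, -0.69, -0.52, -0.1, 0, 0, 0.367]
    - [-1, -0.69, -0.52, -0.1, 0, 0, 0.367]
    - [-1, -0.69, -0.52, -0.1, 0, 0, 0.367]
    - [-1, -0.69, -0.52, -0.1, 0, 0, 0.367]
    - [-1, -0.69, -0.52, -0.1, 0, 0, 0.367]
    - [-1, -0.69, -0.52, -0.1, 0, 0, 0.367]

```text
time_s: 1.1
position: [0.4821, 0.1967, 0.301]
ee_rot: [0.721, 0.693, 0.0, 0.001]
force: [0.6, -0.1, -0.1]
finger_gap: 0.0855
grip_force: 0.0
```

Run:
```python
from plan import *
c=after([-.69,-.52,-.1,0,0,.367]); save(c)
s=bot.state(); print(s["time_s"],c[0],s["position"],np.degrees((c[1].inv()*R.from_quat(s["ee_rot"])).magnitude()),s["q"].round(2))
print(rel(M+.124*Z,RG).tolist())
```

```text
1.1 [0.47925475 0.20276626 0.29986001] [0.48211469 0.19668229 0.30103264] 0.6364109767974313 [-0.87  0.14  0.44  1.78 -0.06  1.24 -0.45]
[-0.8705, 0.0512, 0.1213, -0.0968, 0.1478, 0.3617]
```

Emit:
send_rows:
  targets:
    - [-1, -0.87, 0.05, 0.12, -0.097, 0.148, 0.362]
    - [-1, -0.87, 0.05, 0.12, -0.097, 0.148, 0.362]
    - [-1, -0.87, 0.05, 0.12, -0.097, 0.148, 0.362]
    - [-1, -0.87, 0.05, 0.12, -0.097, 0.148, 0.362]
    - [-1, -0.87, 0.05, 0.12, -0.097, 0.148, 0.362]
    - [-1, -0.87, 0.05, 0.12, -0.097, 0.148, 0.362]
    - [-1, -0.87, 0.05, 0.12, -0.097, 0.148, 0.362]
    - [-1, -0.87, 0.05, 0.12, -0.097, 0.148, 0.362]
    - [-1, -0.87, 0.05, 0.12, -0.097, 0.148, 0.362]
    - [-1, -0.87, 0.05, 0.12, -0.097, 0.148, 0.362]

```text
time_s: 2.1
position: [0.4903, -0.2383, 0.2387]
ee_rot: [0.95, 0.176, 0.253, -0.047]
force: [-0.3, 0.2, 0.2]
finger_gap: 0.0854
grip_force: 0.0
```

Emit:
send_rows:
  targets:
    - [-1, 0, 0, 0, 0, 0, 0]
    - [-1, 0, 0, 0, 0, 0, 0]
    - [-1, 0, 0, 0, 0, 0, 0]

```text
time_s: 2.4
position: [0.493, -0.2301, 0.2405]
ee_rot: [0.948, 0.183, 0.255, -0.05]
force: [-0.9, -0.2, 0.9]
finger_gap: 0.0859
grip_force: 0.0
```

Run:
```python
from plan import *
c=after([-.87,.05,.12,-.097,.148,.362])
s=bot.state(); print(s["time_s"],c[0],s["position"],np.degrees((c[1].inv()*R.from_quat(s["ee_rot"])).as_rotvec()),s["q"].round(2))
save(c); im=capture("wrist"); cv2.imwrite("pics/w1.png",im); np.save("w1.npy",np.r_[s["position"],s["ee_rot"]])
print(rel(M+.124*Z,RG))
```

```text
2.4 [ 0.49209292 -0.23285788  0.24055748] [ 0.49300801 -0.23013015  0.24052778] [ 0.21867311  0.13365521 -0.14020974] [-0.31  0.15  1.01  2.07 -0.8   0.88 -0.02]
[ 0.0001  0.0009  0.0016  0.0001 -0.0002 -0.0003]
```

View pics/w1.png

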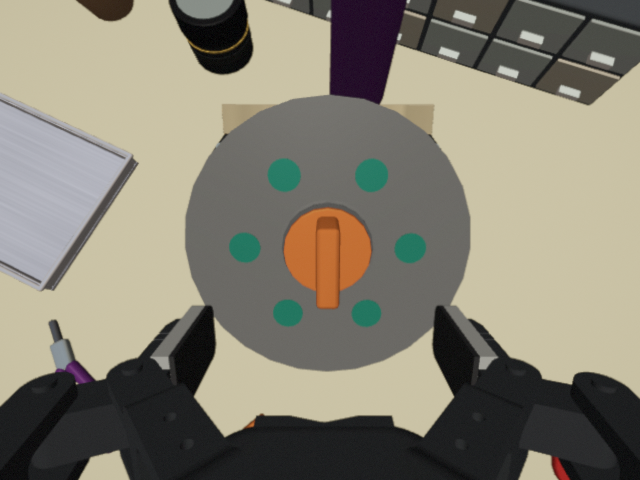

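```bash
cat > fit.py <<'E'
from plan import *
s=bot.state(); im=capture("wrist"); C=cam("wrist",s)
B=blobs(im,70,95,300,2000,s=110); px=np.array([b[0] for b in B]); 
gu=onplane(C,px,M,Z); c=gu.mean(0)
a=np.arctan2((gu-M)@Y,(gu-M)@X); k=np.round((a)/(np.pi/3)-.5)
def pts(p):
    x,y,z=axes(p[3]); an=p[5]+(k+.5)*np.pi/3
    return p[:3]+p[4]*(np.cos(an)[:,None]*x+np.sin(an)[:,None]*y)
r=least_squares(lambda p:(proj(C,pts(p))-px).ravel(),[*M,AZ,.058,0])
print(len(px),np.degrees(a).round(1),"fit",r.x.round(4),np.degrees(r.x[3]),"rms",np.sqrt(r.cost*2/len(px)).round(2))
print("cmd err",s["position"]-load()[0],s["time_s"])
p=min(blobs(im,3,17,500,s=120),key=lambda b:np.linalg.norm(b[0]-[328,250]))
# bar edges: bright top strip; report the orange blob outline extents and cap centre
ct=max(cv2.findContours(p[2].astype(np.uint8),0,cv2.CHAIN_APPROX_NONE)[0],key=cv2.contourArea)
e=cv2.fitEllipse(ct[(ct[:,0,1]<285)]); print("cap ellipse",e)
q=onplane(C,[e[0]],M+.010*Z,Z)[0]; print("cap centre-M in spool axes",[((q-M)@v).round(4) for v in(X,Y,Z)])
E
python3 fit.py
```

```text
6 [  31.6  -30.9   92.3  -92.5  150.6 -151.6] fit [ 9.3590e-01 -6.5300e-02 -1.5764e+00 -2.7615e+00  4.5330e-01 -2.7000e-03] -158.2227867788738 rms 0.05
cmd err [8.80962675e-04 2.51375893e-03 4.08048532e-05] 2.45
cap ellipse ((326.6812438964844, 249.4055633544922), (84.07919311523438, 86.82234954833984), 87.63975524902344)
cap centre-M in spool axes [np.float64(-0.0009), np.float64(0.0006), np.float64(0.01)]
```

```bash
cat >> fit.py <<'E'
o=rays(C,px)[0]; d=r.x[:3]-o
for nm,t in(("z",(.132-o[2])/d[2]),("r",.0579/r.x[4])):
    q=o+t*d; print(nm,q.round(4),(.0579-0)*0+r.x[4]*t)
meas=(s["position"],R.from_quat(s["ee_rot"]))
m=lambda h,q=q:rel(q+h*Z,RG,meas)
print("to pregrasp .09",m(.09),"to grasp",m(.034),"tool axes")
E
python3 fit.py
```

```text
6 [  31.6  -30.9   92.3  -92.4  150.7 -151.6] fit [ 2.5582e+00  5.5020e-01 -8.7085e+00 -2.7582e+00  2.1046e+00 -5.5000e-03] -158.03325206120397 rms 0.05
cmd err [0.00084888 0.00219044 0.00011512] 2.5
cap ellipse ((326.27008056640625, 249.16928100585938), (84.02408599853516, 86.78572082519531), 91.79824829101562)
cap centre-M in spool axes [np.float64(-0.0009), np.float64(0.0005), np.float64(0.01)]
z [ 0.548  -0.2106  0.132 ] 0.057878722330264906
r [ 0.5481 -0.2106  0.1319] 0.0579
to pregrasp .09 [-0.0074  0.0036  0.067  -0.0008 -0.001   0.0004] to grasp [-0.0078  0.0039  0.179  -0.0008 -0.001   0.0004] tool axes
```

Emit:
send_rows:
  targets:
    - [-1, -0.006, 0.004, 0.06, -0.001, -0.001, 0]
    - [-1, -0.006, 0.004, 0.1, -0.001, -0.001, 0]
    - [-1, -0.006, 0.004, 0.13, -0.001, -0.001, 0]
    - [-1, -0.006, 0.004, 0.15, -0.001, -0.001, 0]
    - [-1, -0.006, 0.004, 0.165, -0.001, -0.001, 0]
    - [-1, -0.006, 0.004, 0.175, -0.001, -0.001, 0]
    - [-0.5, -0.006, 0.004, 0.179, -0.001, -0.001, 0]
    - [0, -0.006, 0.004, 0.179, -0.001, -0.001, 0]
    - [0, -0.006, 0.004, 0.179, -0.001, -0.001, 0]
    - [0, -0.006, 0.004, 0.179, -0.001, -0.001, 0]
  force: 60

```text
time_s: 3.55
position: [0.5324, -0.2188, 0.1618]
ee_rot: [0.949, 0.181, 0.254, -0.047]
force: [-0.3, 0.5, -0.1]
finger_gap: 0.0427
grip_force: 0.0
```

```bash
sed -i 's/^M=.*AZ=.*/M=np.array([.5484,-.2105,.1322]); AZ=np.radians(-158.2)/' plan.py
cat > st.py <<'E'
from plan import *
s=bot.state(); p=s["position"]-M; r=R.from_quat(s["ee_rot"])
print("t",s["time_s"],"spool xyz mm",[round(1e3*float(p@v),1) for v in(X,Y,Z)],"rot deg vs RG",np.degrees((RG.inv()*r).as_rotvec()).round(2))
print("F spool",[round(float(s["force"]@v),1) for v in(X,Y,Z)],"T",s["ft_torque"].round(2),"gap",s["finger_gap"].round(4),"grip",s["grip_force"],"q",s["q"].round(2), "pos",s["position"].round(4))
E
python3 st.py
python3 - <<'E'
from h import *
im=capture("wrist"); cv2.imwrite("pics/w2.png",im)
E
```

```text
t 3.55 spool xyz mm [-0.7, -1.7, 34.6] rot deg vs RG [-0.22 -0.02  0.18]Traceback (most recent call last):
  File "st.py", line 4, in <module>
    print("F spool",[round(float(s["force"]@v),1) for v in(X,Y,Z)],"T",s["ft_torque"].round(2),"gap",s["finger_gap"].round(4),"grip",s["grip_force"],"q",s["q"].round(2), "pos",s["position"].round(4))
                                                                                                     ^^^^^^^^^^^^^^^^^^^^^
AttributeError: 'float' object has no attribute 'round'
```

View pics/w2.png

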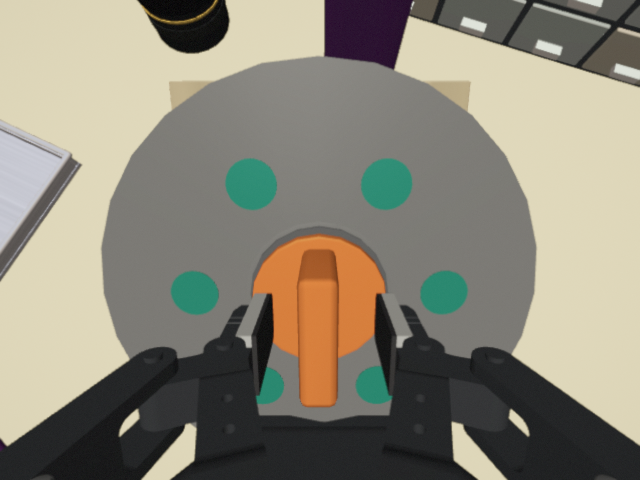

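Emit:
send_rows:
  targets:
    - [0, 0.001, -0.0038, 0, 0, 0, 0]
    - [0, 0.001, -0.0038, 0, 0, 0, 0]
    - [0, 0.001, -0.0038, 0, 0, 0, 0]
    - [0, 0.001, -0.0038, 0, 0, 0, 0]

```text
time_s: 4.0
position: [0.5321, -0.2165, 0.1616]
ee_rot: [0.949, 0.181, 0.254, -0.048]
force: [0.4, -0.2, 0.9]
finger_gap: 0.0428
grip_force: 0.0
```

```bash
sed -i 's/s\["finger_gap"\].round(4)/round(s["finger_gap"],4)/' st.py; python3 st.py
```

```text
t 4.0 spool xyz mm [-0.4, 0.5, 34.2] rot deg vs RG [-0.19 -0.06  0.17]
F spool [0.7, -0.3, 0.6] T [-0.24  0.53  0.03] gap 0.0428 grip 0.0 q [-0.21  0.35  0.88  2.1  -1.08  0.81  0.19] pos [ 0.5321 -0.2165  0.1616]
```

Emit:
send_rows:
  targets:
    - [1, 0, 0, 0, 0, 0, 0]
    - [1, 0, 0, 0, 0, 0, 0]
    - [1, 0, 0, 0, 0, 0, 0]
    - [1, 0, 0, 0, 0, 0, 0]
    - [1, 0, 0, 0, 0, 0, 0]
    - [1, 0, 0, 0, 0, 0, 0]
    - [1, 0, 0, 0, 0, 0, 0]
  force: 90

```text
time_s: 4.7
position: [0.532, -0.2166, 0.1614]
ee_rot: [0.949, 0.181, 0.254, -0.048]
force: [2.3, -0.4, -2.8]
finger_gap: 0.0129
grip_force: 88.2
```

```bash
python3 st.py
```

```text
t 4.7 spool xyz mm [-0.5, 0.4, 34.0] rot deg vs RG [-0.2  -0.08  0.18]
F spool [0.3, -1.2, -3.5] T [-0.47  0.46 -0.14] gap 0.0129 grip 88.17912340164185 q [-0.21  0.35  0.88  2.1  -1.08  0.81  0.19] pos [ 0.532  -0.2166  0.1614]
```

Emit:
send_rows:
  targets:
    - [1, 0, 0, 0, 0, 0, -0.025]
    - [1, 0, 0, 0, 0, 0, -0.055]
    - [1, 0, 0, 0, 0, 0, -0.085]
    - [1, 0, 0, 0, 0, 0, -0.115]
    - [1, 0, 0, 0, 0, 0, -0.145]
    - [1, 0, 0, 0, 0, 0, -0.175]
    - [1, 0, 0, 0, 0, 0, -0.205]
    - [1, 0, 0, 0, 0, 0, -0.235]
    - [1, 0, 0, 0, 0, 0, -0.25]
    - [1, 0, 0, 0, 0, 0, -0.25]

```text
time_s: 5.7
position: [0.532, -0.2167, 0.1618]
ee_rot: [0.808, 0.53, 0.253, 0.053]
force: [0.1, 0.1, -0.6]
finger_gap: 0.0126
grip_force: 88.2
```

Emit:
send_rows:
  targets:
    - [1, 0, 0, 0, 0, 0, 0]
    - [1, 0, 0, 0, 0, 0, 0]

```text
time_s: 5.9
position: [0.532, -0.2166, 0.1617]
ee_rot: [0.808, 0.53, 0.253, 0.053]
force: [0.1, -0.6, -0.5]
finger_gap: 0.0129
grip_force: 88.2
```

```bash
python3 st.py
python3 - <<'E'
from h import *
im=capture("wrist"); cv2.imwrite("pics/w3.png",im)
E
```

```text
t 5.9 spool xyz mm [-0.4, 0.4, 34.3] rot deg vs RG [ -0.16  -0.13 -44.78]
F spool [-0.4, -0.6, -0.4] T [-0.27  0.55 -0.03] gap 0.0129 grip 88.20550918579102 q [-0.11  0.31  0.75  2.1  -1.02  0.76  0.93] pos [ 0.532  -0.2166  0.1617]
```

View pics/w3.png

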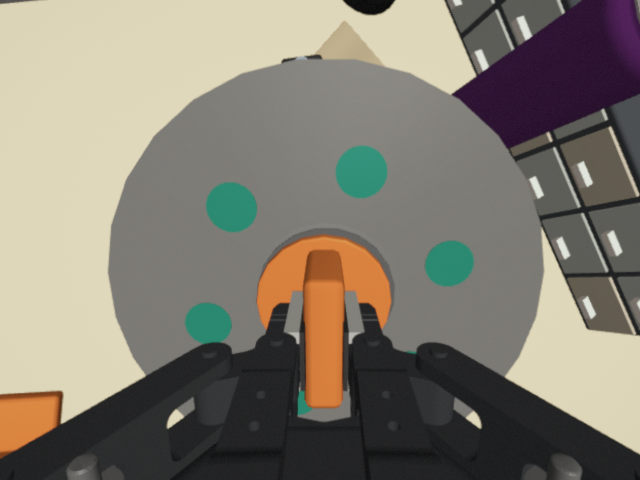

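Emit:
send_rows:
  targets:
    - [1, 0, 0, -0.01, 0, 0, 0]
    - [1, 0, 0, -0.025, 0, 0, 0]
    - [1, 0, 0, -0.04, 0, 0, 0]
    - [1, 0, 0, -0.055, 0, 0, 0]
    - [1, 0, 0, -0.075, 0, 0, 0]
    - [1, 0, 0, -0.095, 0, 0, 0]
    - [1, 0, 0, -0.115, 0, 0, 0]
    - [1, 0, 0, -0.135, 0, 0, 0]
    - [1, 0, 0, -0.16, 0, 0, 0]
    - [1, 0, 0, -0.19, 0, 0, 0]

```text
time_s: 6.95
position: [0.4872, -0.234, 0.2445]
ee_rot: [0.808, 0.53, 0.253, 0.053]
force: [0.2, -0.2, -0.9]
finger_gap: 0.0125
grip_force: 88.3
```

```bash
python3 st.py
python3 - <<'E'
from plan import *
C=cam("top")
im=cv2.imread("pics/top0.png"); h=cv2.cvtColor(im,cv2.COLOR_BGR2HSV)
# tray: bluish-grey region
m=cv2.inRange(h,(108,15,90),(140,70,255)); m[:215]=0;m[300:]=0;m[:,:205]=0;m[:,325:]=0
m=cv2.morphologyEx(m,cv2.MORPH_CLOSE,np.ones((25,25)))
ct=max(cv2.findContours(m,0,2)[0],key=cv2.contourArea); r=cv2.minAreaRect(ct); b=cv2.boxPoints(r)
P=onplane(C,b,[0,0,.019],np.array([0,0,1.])); print(r,P.round(3).tolist(),np.linalg.norm(np.diff(P,axis=0),axis=1),P.mean(0))
# blue by two-view triangulation of blob centroid
B=[cam("scene"),C]; px=[[343.5,218.3],[246.6,262.1]]
A=np.zeros((3,3));v=np.zeros(3)
for c,p in zip(B,px):
    o,D=rays(c,[p]);Q=np.eye(3)-np.outer(D[0],D[0]);A+=Q;v+=Q@o
print("blue",np.linalg.solve(A,v))
E
```

```text
t 6.95 spool xyz mm [-0.6, 1.0, 130.1] rot deg vs RG [ -0.13  -0.14 -44.81]
F spool [-0.3, -0.3, -0.8] T [-0.24  0.61 -0.05] gap 0.0125 grip 88.30614566802979 q [-0.19  0.11  0.87  2.07 -0.73  0.85  0.71] pos [ 0.4872 -0.234   0.2445]
((262.75128173828125, 256.98223876953125), (94.54483032226562, 58.280086517333984), 4.085616588592529) [[0.45, 0.305, 0.019], [0.611, 0.296, 0.019], [0.594, 0.033, 0.019], [0.433, 0.044, 0.019]] [0.16153886 0.26294582 0.16086553] [0.52190497 0.16941918 0.019     ]
blue [0.50694336 0.20860067 0.05419984]
```

Run:
```python
from plan import *
s=bot.state(); c=(s["position"],R.from_quat(s["ee_rot"]))
tz=c[1].apply([0,0,1]); w=np.cross(tz,[0,0,-1]); w*=np.arcsin(np.linalg.norm(w))/np.linalg.norm(w)
RD=R.from_rotvec(w)*c[1]; np.save("RD.npy",RD.as_quat()); print(RD.as_matrix().round(3))
for p in([.47,-.2,.33],[.49,-.05,.30],[.5175,.094,.19]): print(rel(p,RD,c).tolist())
```

```text
[[ 0.398  0.917 -0.   ]
 [ 0.917 -0.398 -0.   ]
 [-0.    -0.    -1.   ]]
[0.1095, 0.0025, -0.1517, 0.1177, -0.1173, -0.0]
[0.3657, -0.1152, -0.0264, 0.1177, -0.1173, -0.0]
[0.5596, -0.2717, 0.2424, 0.1177, -0.1173, -0.0]
```

Emit:
send_rows:
  targets:
    - [1, 0.04, 0, -0.08, 0.01, -0.01, 0]
    - [1, 0.11, 0, -0.15, 0.04, -0.04, 0]
    - [1, 0.18, -0.03, -0.13, 0.07, -0.07, 0]
    - [1, 0.25, -0.06, -0.1, 0.1, -0.1, 0]
    - [1, 0.31, -0.09, -0.07, 0.118, -0.117, 0]
    - [1, 0.366, -0.115, -0.026, 0.118, -0.117, 0]
    - [1, 0.43, -0.17, 0.06, 0.118, -0.117, 0]
    - [1, 0.5, -0.22, 0.15, 0.118, -0.117, 0]
    - [1, 0.55, -0.26, 0.22, 0.118, -0.117, 0]
    - [1, 0.56, -0.272, 0.242, 0.118, -0.117, 0]

```text
time_s: 7.95
position: [0.5176, 0.0976, 0.1883]
ee_rot: [0.835, 0.55, 0.0, -0.001]
force: [0.5, 0.4, -1.6]
finger_gap: 0.0127
grip_force: 88.4
```

Emit:
send_rows:
  targets:
    - [1, 0, 0, 0, 0, 0, 0]
    - [1, 0, 0, 0, 0, 0, 0]
    - [1, 0, 0, 0, 0, 0, 0]
    - [1, 0, 0, 0, 0, 0, 0]

```text
time_s: 8.35
position: [0.5188, 0.0927, 0.1908]
ee_rot: [0.837, 0.548, 0.001, 0.0]
force: [0.8, 0.1, -0.9]
finger_gap: 0.0126
grip_force: 88.3
```

```bash
python3 st.py
python3 - <<'E'
from plan import *
RD=R.from_quat(np.load("RD.npy")); s=bot.state(); c=(s["position"],R.from_quat(s["ee_rot"]))
print(c[1].apply([0,0,1]),rel([.5175,.094,.095],RD,c).tolist())
a=capture("top")[205:305,200:330]; b=capture("scene")[130:290,240:440]
a=cv2.resize(a,(400,308),interpolation=2);b=cv2.resize(b,(400,320),interpolation=2)
o=np.zeros((320,800,3),np.uint8);o[:308,:400]=a;o[:,400:]=b; cv2.imwrite("pics/c4.png",o)
E
```

```text
t 8.35 spool xyz mm [103.0, 292.5, 8.2] rot deg vs RG [ 11.64 -28.3  -43.59]
F spool [0.2, -0.2, -1.2] T [0.04 0.03 0.03] gap 0.0126 grip 88.30844521522522 q [-0.66  0.26  0.48  1.91 -0.14  1.   -0.53] pos [0.5188 0.0927 0.1908]
[ 0.00240134  0.00140484 -0.99999613] [0.0009, -0.0037, 0.1916, 0.0005, -0.0007, -0.0008]
```

View pics/c4.png

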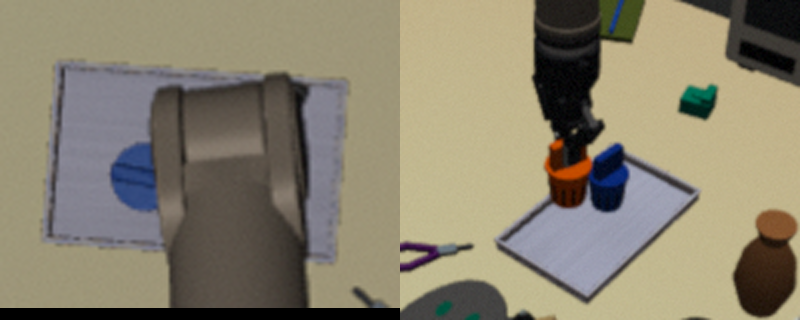

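Emit:
send_rows:
  targets:
    - [1, 0, -0.003, 0.04, 0, 0, 0]
    - [1, 0, -0.003, 0.09, 0, 0, 0]
    - [1, 0, -0.003, 0.13, 0, 0, 0]
    - [1, 0, -0.003, 0.16, 0, 0, 0]
    - [1, 0, -0.003, 0.18, 0, 0, 0]
    - [1, 0, -0.003, 0.19, 0, 0, 0]
    - [1, 0, -0.003, 0.195, 0, 0, 0]
    - [1, 0, -0.003, 0.198, 0, 0, 0]
    - [1, 0, -0.003, 0.198, 0, 0, 0]

```text
time_s: 9.35
position: [0.5171, 0.095, 0.091]
ee_rot: [0.836, 0.549, 0.001, -0.0]
force: [0.2, -0.1, -1.2]
finger_gap: 0.0123
grip_force: 88.4
```

Emit:
send_rows:
  targets:
    - [1, 0, 0, 0.002, 0, 0, 0]
    - [1, 0, 0, 0.004, 0, 0, 0]
    - [1, 0, 0, 0.006, 0, 0, 0]
    - [1, 0, 0, 0.007, 0, 0, 0]
    - [1, 0, 0, 0.007, 0, 0, 0]

```text
time_s: 9.85
position: [0.5167, 0.095, 0.087]
ee_rot: [0.836, 0.549, 0.0, -0.0]
force: [-0.1, -0.3, -1.4]
finger_gap: 0.0127
grip_force: 88.7
```

```bash
python3 st.py
```

```text
t 9.85 spool xyz mm [50.2, 295.4, -81.2] rot deg vs RG [ 11.75 -28.4  -43.73]
F spool [-0.9, -0.3, -1.1] T [-0.04  0.   -0.01] gap 0.0127 grip 88.65869879722595 q [-0.61  0.4   0.43  2.   -0.23  0.79 -0.46] pos [0.5167 0.095  0.087 ]
```

Emit:
send_rows:
  targets:
    - [1, 0, 0, 0.001, 0, 0, 0]
    - [1, 0, 0, 0.002, 0, 0, 0]
    - [1, 0, 0, 0.002, 0, 0, 0]

```text
time_s: 10.15
position: [0.5169, 0.095, 0.0869]
ee_rot: [0.836, 0.549, 0.0, -0.001]
force: [-2.8, -0.7, 6.9]
finger_gap: 0.0127
grip_force: 89.8
```

Emit:
send_rows:
  targets:
    - [1, 0, 0, 0.001, 0, 0, 0]
    - [1, 0, 0, 0.002, 0, 0, 0]
    - [1, 0, 0, 0.002, 0, 0, 0]

```text
time_s: 10.45
position: [0.5169, 0.095, 0.0869]
ee_rot: [0.836, 0.549, 0.0, -0.001]
force: [-4.5, -0.7, 15.4]
finger_gap: 0.0128
grip_force: 90.9
```

Emit:
send_rows:
  targets:
    - [1, 0, 0, -0.002, 0, 0, 0]
    - [1, 0, 0, -0.0025, 0, 0, 0]
    - [1, 0, 0, -0.0025, 0, 0, 0]
    - [1, 0, 0, -0.0025, 0, 0, 0]
  force: 25

```text
time_s: 10.85
position: [0.5169, 0.095, 0.0869]
ee_rot: [0.836, 0.549, 0.0, -0.001]
force: [-2.3, -0.3, 8.2]
finger_gap: 0.0126
grip_force: 89.4
```

Emit:
send_rows:
  targets:
    - [0.6, 0, 0, 0, 0, 0, 0]
    - [0.5, 0, 0, 0, 0, 0, 0]
    - [0.3, 0, 0, 0, 0, 0, 0]
    - [0, 0, 0, 0, 0, 0, 0]
    - [0, 0, 0, 0, 0, 0, 0]
    - [0, 0, 0, 0, 0, 0, 0]

```text
time_s: 11.45
position: [0.5167, 0.0949, 0.0861]
ee_rot: [0.836, 0.549, 0.0, -0.0]
force: [0.8, -1.1, -1.0]
finger_gap: 0.0427
grip_force: 0.0
```

```bash
python3 st.py
python3 - <<'E'
from h import *
im=capture("wrist"); cv2.imwrite("pics/w5.png",im)
E
```

```text
t 11.45 spool xyz mm [49.7, 295.4, -81.9] rot deg vs RG [ 11.75 -28.41 -43.73]
F spool [-0.2, -1.3, -1.0] T [-0.07  0.01  0.  ] gap 0.0427 grip 0.0 q [-0.61  0.4   0.43  2.   -0.23  0.78 -0.46] pos [0.5167 0.0949 0.0861]
```

View pics/w5.png

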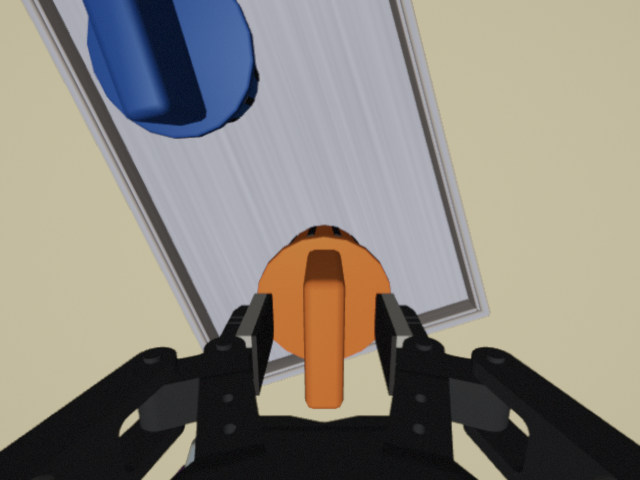

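Released: the orange canister stands upright at (325,300), clear of the fingers and of the blue one. Now I'll retreat straight up.

Emit:
send_rows:
  targets:
    - [0, 0, 0, -0.02, 0, 0, 0]
    - [0, 0, 0, -0.06, 0, 0, 0]
    - [0, 0, 0, -0.12, 0, 0, 0]
    - [0, 0, 0, -0.2, 0, 0, 0]
    - [0, 0, 0, -0.3, 0, 0, 0]
    - [0, 0, 0, -0.36, 0, 0, 0]
    - [0, 0, 0, -0.4, 0, 0, 0]
    - [0, 0, 0, -0.4, 0, 0, 0]
    - [0, 0, 0, -0.4, 0, 0, 0]

```text
time_s: 12.4
position: [0.5165, 0.0947, 0.2864]
ee_rot: [0.836, 0.549, 0.001, -0.0]
force: [0.1, 0.7, -1.4]
finger_gap: 0.0429
grip_force: 0.0
```

Run:
```python
from h import *
cv2.imwrite("pics/s6.png",capture("scene"))
```

```text
(no output)
```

View pics/s6.png

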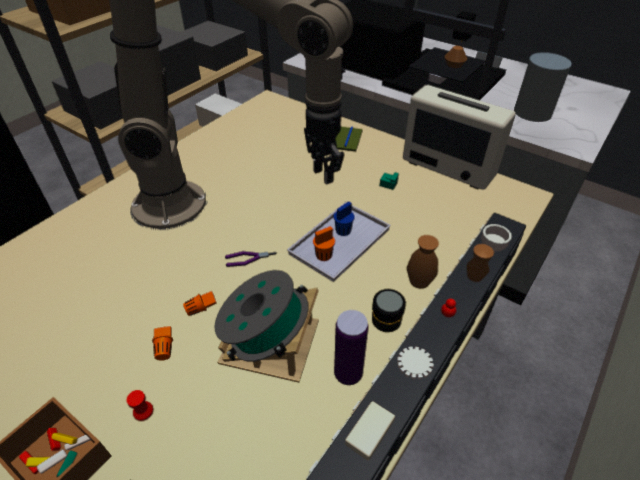

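The picture shows the orange canister upright on the tray at (324,243), the blue one where it was at (344,219), and the spool's bore empty.

```bash
python3 -c "
from station import ticket
print(ticket.close_job())"
```

```text
the job is handed in; nothing more can be done
None
```

I twisted the orange canister 45° to break it loose, drew it out of the spool, stood it upright on the tray and let go; the blue canister and the other things on the bench look unmoved, and the job was handed in at about 12.5 s of robot time.

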